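Shut the air valve that was left latched open

TASK

Before the air line is coupled to this manifold again, all four of its identical push-push valve keys must be up, but one has been left latched down: it sits a few millimetres lower than the others and does not give under a light tap. A light tap on each tells which it is; press that one smoothly, all the way down, and let it spring up. Never push a raised key far enough to latch it, and leave the loose things round the manifold where they are.

Things in the scene. Friction and masses are not known exactly. Their poses are not given: they have to be found in the camera images.
- manifold: heavy, immovable aluminium air manifold: block 56 (x) x 276 (y) mm, top 58 mm above the work surface, on a 96 x 316 x 6 mm foot plate. Origin: centre of the underside, on the work surface; y along the row of valves, z up; 4 couplers on its front reach x = -62 mm. Gauge on the +y end (to y = 212, 72 mm high), nipple on the -y end (to -183). Four push-push valves on top at y = -90, -30, 30, 90 mm, x = 0
- key_a_top (a point): centre of the top face of one of four identical round black valve keys (cap 30 mm across, 16 mm high, moving straight up and down). Which place in the row has which key differs from start to start. Tops above the work surface: 90 mm raised, 85.5 mm latched, 81 mm fully pressed
- key_b_top (a point): same, another key. Spring of every key: 2 N upward when raised, 0.45 N more for each mm down; so a latched key moves at 4 N and is fully down at 6 N, a few N more while it moves, and then meets a hard stop. A raised key pushed less than 6 mm springs back; from about 6.5 mm it latches, staying 4.5 mm down
- key_c_top (a point): same, another key. A latched key pushed about 3 mm or more below its latched height (best right to the hard stop) is unlatched and springs up to 90 mm when let go. Press smoothly, at 50 mm/s or slower, and stop on 14 N or more: after a hasty jab it may stay latched
- key_d_top (a point): same, another key
- plug_gauge: stepped grey steel plug gauge standing upright on its wide end behind the manifold, 48 mm across, 98 mm tall; loose; origin at the centre of its underside
- seal_carton: small brown carton of seals, 61 x 76 x 42 mm, lying behind the manifold; loose; origin at the centre of its underside
- spanner: steel combination spanner, 230 x 38 x 10 mm, lying flat in front of the manifold; loose; origin at the middle of its underside, x along its length
- nut: steel M12 hexagon nut, 21 mm across, 11 mm tall, lying flat behind the manifold; loose; origin at the centre of its underside

How it is judged:
By the outcome, as a careful person would: the job done as asked, in the order asked, and still so for the second after the job is handed in, with the robot touching nothing.
It also fails if it takes over 43 s, if anything falls off the work surface, if the arm or the gripper's body presses on something with over 40 N, if the wrist force passes 120 N, or if a joint passes its speed limit or range.

ROBOT

A 6-joint arm with a two-finger parallel gripper is mounted at the origin on a cart in front of the work surface, level with it; the furniture and walls round the work are solid. World frame = base frame: x ahead of the robot, y to its left, z up, the work surface at z = 0. Lengths are in m, angles in degrees, forces in N, time in s.
With the tool pointing down it reaches from about 0.375 to 0.9 m from the base axis. Payload 3.1 kg.
Tool frame: the origin (TCP) lies on the centre line of the jaws, within the pads' length; the fingertips stand 25 mm ahead of it and the grasp point (between the pads) lies 6 mm ahead of it; z points along the fingers, y is the line along which they close (so a half turn about z gives the same grasp; the last joint's range is limited). The gripper opens to 87 mm and grips with 3 to 60 N. Pads are 19 mm wide; open, the fingers measure 117 mm over their backs; the gripper's body (75 mm by 190 mm) begins 51 mm behind the grasp point.
Start: joints at [65.174, 30.224, 82.088, -0, 67.689, -10.227], TCP at [0.157, 0.605, 0.225] pointing down, gripper open.
Joint ranges: [-176.69, 176.69], [-43.24, 126.21], [12.49, 139.97], [-82, 262], [0, 151.66], [-163.58, 163.58]. Speed limits (degrees/s): [159.86, 159.86, 180, 180, 180, 180].

INTERFACE

Orientations are given as a 3x3 rotation matrix whose columns are the frame's x, y, z axes.
In Python, from rig import * gives the robot as it stands.
- The arm moves only by the tool step_arm, never from a script. Its argument "steps" is a list of rows, each a list of 7 numbers: the shift along the tool's x, y, z normalised to -1 to 1, where 1 is 0.3 m, then the turn, a rotation vector about the tool's x, y, z normalised to -1 to 1, where 1 is 45 degrees, then the gripper's target within -1 to 1 (shut at 1, half-way at 0, fully open at -1). A call has 1 to 8 rows; each row is the pose to reach, as a shift and turn from the pose commanded when the call began, along the tool's axes at that moment; what a row does not reach only later rows make up. A row lasts 1/12 s, in which the tool goes at most 41.7 mm and 7.16 degrees, less where a joint would pass 70% of its speed; a pose out of reach is approached as far as the arm can. A call with a number of a shift or a turn outside -1 to 1 is refused whole. A call with a gripper value outside its range is refused whole. The fingers move at their own pace and stop on an object; the grip force is fixed at half the most. Time passes only in rows, so rows that repeat a pose let the fingers close. It gives the time, the measured TCP pose, the force, the opening and the grip force at its end, in the units of the state.
- read_state(): the state, without advancing time (a new reading comes with each control period).
- capture(name): name is "scene" or "top" or "wrist"; returns a dict with "image" (384x512x3 uint8, red, green, blue), "vertical_fov" (degrees; the focal length in pixels is half the picture's height over the tangent of half this angle, whatever the lens; pixels are square), "cx", "cy" (the principal point, pixels), "world_from_camera" (4x4, takes a point from camera to world coordinates); the wrist camera has in their place "T_tool_cam" (4x4, takes a point from camera to tool coordinates, whose origin is the TCP and whose axes are the flange's). Camera axes: x right, y down, z forward; pixel columns grow to the right and rows downward; lengths in m; the calibration is good to about 2 mm. A picture is of the moment at which its call begins: read the wrist's pose just before it. There is no depth.
- hand_in(): hands the job in; it is judged then, once.
The state is a dict: "time_s": time; "joint_positions": joint angles; "qvel": joint speeds; "tau": joint torques, N m; "position": TCP position; "tcp_rot": TCP orientation; "force": force on the tool from outside, world axes, zero at the start; "moment": the same for the moment, N m; "opening": opening from 0.0 (shut) to 1.0 (fully open); "grasp_force": force on a finger pad.
Only numpy, scipy, OpenCV 4.12 (cv2) and the standard library are available. Lean on these libraries where they do the work, as an engineer would, in place of code of your own. Each camera call takes 0.05 s, during which the arm holds its last target. There are 200 camera calls.

## Working session

There is one attempt and no reset: what is moved stays moved. The work goes in short steps, Python scripts to look and compute and a tool call to move; the robot and the scene stay as the last step left them, time stands still between calls to the robot, and variables do not carry over. Pictures are saved under pics/ and viewed, at most 10 in all, crops included, and the job is handed in when it is done.

Besides the shell and the picture viewer there is one more tool, called after "Request:" as name(argument=value, ...), one argument or row to a line, values as JSON. step_arm: Moves the arm, as the interface text tells. Scaled input: -1 to 1 covers 0.3 m each way for a shift and 45 degrees each way for a turn. Its arguments: {"type":"object","properties":{"steps":{"type":"array"}},"required":["steps"]}

```bash
mkdir -p pics; python3 - <<'E'
from rig import *
import cv2,numpy as np
s=read_state();print(s)
for n in("scene","top"):
    c=capture(n);print(n,c["vertical_fov"],c["cx"],c["cy"],np.round(c["world_from_camera"],4).tolist())
    cv2.imwrite(f"pics/{n}0.png",c["image"][...,::-1]);np.save(f"pics/{n}0.npy",c,allow_pickle=True)
E
```

```text
{'time_s': 0.0, 'joint_positions': array([ 6.51733416e+01,  3.02793822e+01,  8.21572348e+01, -8.94111078e-04,
        6.76903337e+01, -1.02267980e+01]), 'qvel': array([-0.04792827, -0.07985116, -0.03416837, -0.04533798, -0.10475947,
       -0.02873296]), 'tau': array([ 1.81889891e-04, -4.40026259e+01, -1.76598483e+01,  6.34381059e-02,
        5.80447877e-02, -1.30965559e-04]), 'position': array([0.15719573, 0.60414181, 0.22446248]), 'tcp_rot': array([[-9.67711108e-01,  2.52060250e-01, -9.17215683e-04],
       [ 2.52061634e-01,  9.67709081e-01, -2.01699771e-03],
       [ 3.79192998e-04, -2.18306598e-03, -9.99997545e-01]]), 'force': array([-0.12149   , -0.40617925,  0.43904809]), 'moment': array([-0.00061722, -0.00112782, -0.00370473]), 'grasp_force': 0.0, 'opening': 0.9964475133223472}
scene 46.66145146107462 250.79270394812508 187.5096904232937 [[-0.6986, -0.3281, 0.6358, -0.0073], [-0.7154, 0.3359, -0.6127, 0.5573], [-0.0125, -0.8829, -0.4694, 0.4826], [0.0, 0.0, 0.0, 1.0]]
top 43.018621909596845 251.02255298971448 194.29675957437107 [[-0.0251, -0.9933, 0.1132, 0.4315], [-0.9995, 0.0273, 0.0184, 0.0151], [-0.0214, -0.1127, -0.9934, 0.9196], [0.0, 0.0, 0.0, 1.0]]
```

View pics/scene0.png

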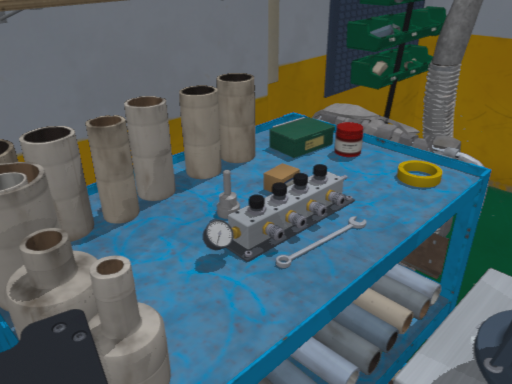

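View pics/top0.png

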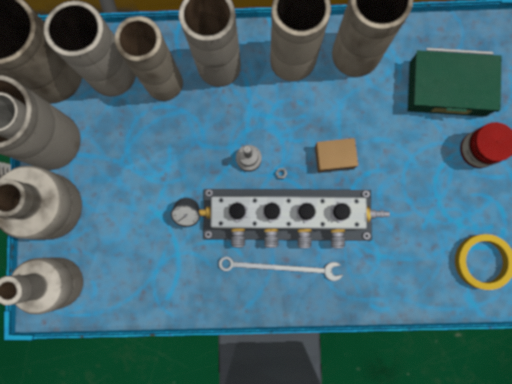

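The scene view shows the four black keys at about (257,202), (279,188), (299,180) and (320,171). In the top view they lie at about (237,211), (271,211), (306,211) and (341,211). The gauge is at the left end. Pipes stand between the arm's start and the manifold, so I'll measure their heights as well.

```bash
cat > h.py <<'E'
import numpy as np,cv2
def ray(c,u,v):
    f=192/np.tan(np.radians(c["vertical_fov"]/2));T=c["world_from_camera"]
    d=T[:3,:3]@np.array([(u-c["cx"])/f,(v-c["cy"])/f,1]);return T[:3,3],d/np.linalg.norm(d)
def plane(c,u,v,z):
    o,d=ray(c,u,v);return o+d*(z-o[2])/d[2]
def tri(a,pa,b,pb):
    o1,d1=ray(a,*pa);o2,d2=ray(b,*pb)
    t=np.linalg.lstsq(np.c_[d1,-d2],o2-o1,rcond=None)[0]
    p,q=o1+t[0]*d1,o2+t[1]*d2;return (p+q)/2,np.linalg.norm(p-q)
def keys(img,x0,x1,y0,y1,th=45):
    g=img.max(2);m=np.zeros(g.shape,np.uint8);m[y0:y1,x0:x1]=(g[y0:y1,x0:x1]<th)*255
    n,l,s,c=cv2.connectedComponentsWithStats(m);return sorted([(*np.round(c[i],1),s[i].tolist()) for i in range(1,n) if s[i,4]>60],key=lambda t:t[0])
E
python3 - <<'E'
from h import *
S=np.load("pics/scene0.npy",allow_pickle=True).item();T=np.load("pics/top0.npy",allow_pickle=True).item()
kt=keys(T["image"],220,360,200,222);ks=keys(S["image"],245,335,160,215)
print(kt);print(ks)
for k in kt: print(np.round(plane(T,k[0],k[1],.085),4))
for a,b in zip(kt,ks): print("tri",[np.round(x,4) for x in tri(T,a[:2],S,b[:2])])
for n,a,b in [("front reducer",(10,290),(112,268)),("2nd",(12,200),(47,240)),("3",(75,25),(108,121)),("4?",(138,37),(147,102)),("left",(5,92),(15,178))]:
    p,e=tri(T,a,S,b);print(n,np.round(p,3),round(e,3))
cv2.imwrite("pics/crop.png",np.hstack([cv2.resize(T["image"][185:255,170:400],None,fx=2.2,fy=2.2,interpolation=2),])[...,::-1])
E
```

```text
[(np.float64(236.4), np.float64(210.7), [230, 204, 14, 14, 163]), (np.float64(271.0), np.float64(210.7), [265, 204, 13, 14, 152]), (np.float64(305.6), np.float64(211.1), [299, 204, 14, 15, 163]), (np.float64(338.8), np.float64(211.2), [334, 205, 12, 14, 113])]
[(np.float64(256.3), np.float64(201.9), [250, 196, 14, 13, 164]), (np.float64(278.9), np.float64(189.0), [272, 183, 15, 13, 161]), (np.float64(300.0), np.float64(179.3), [294, 173, 13, 13, 141]), (np.float64(319.6), np.float64(170.5), [314, 165, 12, 12, 123])]
[0.4989 0.0564 0.085 ]
[ 0.4973 -0.003   0.085 ]
[ 0.495  -0.0622  0.085 ]
[ 0.4933 -0.1189  0.085 ]
tri [array([0.4993, 0.0565, 0.0738]), np.float64(0.0014)]
tri [array([ 0.4975, -0.0034,  0.0785]), np.float64(0.0008)]
tri [array([ 0.4952, -0.0631,  0.0784]), np.float64(0.0009)]
tri [array([ 0.4925, -0.1209,  0.0788]), np.float64(0.0033)]
front reducer [0.38  0.397 0.178] 0.001
2nd [0.521 0.414 0.154] 0.005
3 [0.734 0.243 0.241] 0.085
4? [0.716 0.16  0.252] 0.06
left [0.681 0.401 0.187] 0.018
```

The key at the gauge end (y≈0.056) triangulates about 4.7 mm lower than the others, so it is the likely latched one. I'll tap all four to confirm. First the arm goes up over the pipes with the fingers shut.

Request:
step_arm(
  steps=[
    [0, 0, -0.45, 0, 0, 0, 1],
    [0, 0, -0.45, 0, 0, 0, 1],
    [0, 0, -0.45, 0, 0, 0, 1],
    [0, 0, -0.45, 0, 0, 0, 1],
    [-0.4, -0.38, -0.45, 0, 0, 0, 1],
    [-0.4, -0.38, -0.45, 0, 0, 0, 1],
    [-0.4, -0.38, -0.45, 0, 0, 0, 1],
    [-0.4, -0.38, -0.45, 0, 0, 0, 1],
  ],
)

```text
time_s: 0.77
position: [0.245, 0.4624, 0.3598]
tcp_rot: [[-0.968, 0.251, -0.0], [0.251, 0.968, -0.001], [0.0, -0.001, -1.0]]
force: [1.2, 0.1, 1.2]
opening: 0.48
grasp_force: 0.0
```

Request:
step_arm(
  steps=[
    [-1, -0.95, 0, 0, 0, 0, 1],
    [-1, -0.95, 0, 0, 0, 0, 1],
    [-1, -0.95, 0, 0, 0, 0, 1],
    [-1, -0.95, 0, 0, 0, 0, 1],
    [-1, -0.95, 0, 0, 0, 0, 1],
    [-1, -0.95, 0, 0, 0, 0, 1],
    [-1, -0.95, 0, 0, 0, 0, 1],
    [-1, -0.95, 0, 0, 0, 0, 1],
  ],
)

```text
time_s: 1.43
position: [0.4211, 0.1792, 0.3601]
tcp_rot: [[-0.968, 0.252, -0.001], [0.252, 0.968, 0.0], [0.001, -0.0, -1.0]]
force: [1.8, 0.4, 0.6]
opening: 0.007
grasp_force: 0.0
```

Request:
step_arm(
  steps=[
    [-0.35, -0.33, 0, 0, 0, 0, 1],
    [-0.35, -0.33, 0, 0, 0, 0, 1],
    [-0.35, -0.33, 0, 0, 0, 0, 1],
    [-0.35, -0.33, 0, 0, 0, 0, 1],
    [-0.35, -0.33, 0.6, 0, 0, 0, 1],
    [-0.35, -0.33, 0.6, 0, 0, 0, 1],
    [-0.35, -0.33, 0.6, 0, 0, 0, 1],
    [-0.35, -0.33, 0.6, 0, 0, 0, 1],
  ],
)

```text
time_s: 2.1
position: [0.4972, 0.0586, 0.192]
tcp_rot: [[-0.968, 0.253, 0.001], [0.253, 0.968, 0.0], [-0.001, 0.0, -1.0]]
force: [0.8, 0.4, -0.9]
opening: 0.007
grasp_force: 0.0
```

Request:
step_arm(
  steps=[
    [0, 0, 0.03, 0, 0, 0, 1],
    [0, 0, 0.03, 0, 0, 0, 1],
    [0, 0, 0.03, 0, 0, 0, 1],
    [0, 0, 0.03, 0, 0, 0, 1],
    [0, 0, 0.03, 0, 0, 0, 1],
  ],
)

```text
time_s: 2.52
position: [0.4995, 0.0588, 0.1873]
tcp_rot: [[-0.968, 0.252, 0.006], [0.252, 0.968, -0.001], [-0.006, 0.001, -1.0]]
force: [-1.5, 0.5, 0.4]
opening: 0.002
grasp_force: 0.0
```

```bash
python3 - <<'E'
from rig import *
import cv2
s=read_state();print(s["position"],s["force"],s["opening"])
for n in("scene","wrist"):
    c=capture(n);cv2.imwrite(f"pics/{n}1.png",c["image"][...,::-1])
E
```

```text
[0.49950975 0.05882699 0.18727245] [-1.4789035   0.52935159  0.37649893] 0.0020394964430196748
```

View pics/scene1.png

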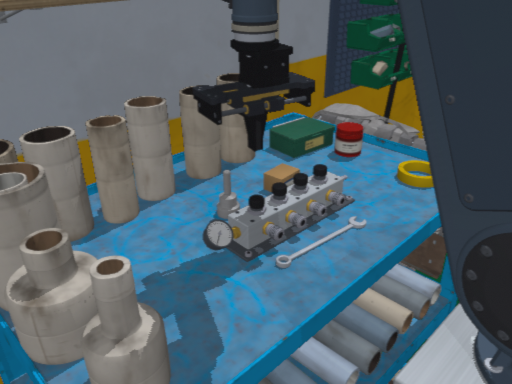

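View pics/wrist1.png

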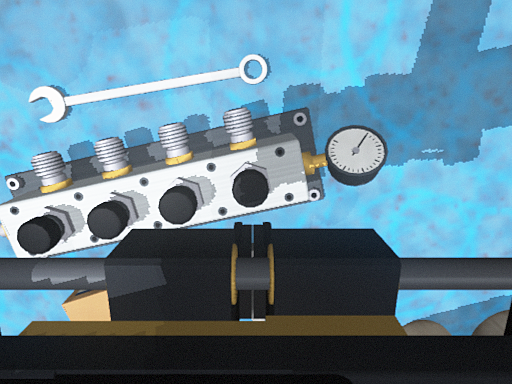

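The shut fingertips are over the gauge-end key: in the scene view the tip is at (258,145) and the key at (256,202). Next I go down to just above it.

Request:
step_arm(
  steps=[
    [0, -0.008, 0.1, 0, 0, 0, 1],
    [0, -0.008, 0.2, 0, 0, 0, 1],
    [0, -0.008, 0.2, 0, 0, 0, 1],
    [0, -0.008, 0.2, 0, 0, 0, 1],
    [0, -0.008, 0.2, 0, 0, 0, 1],
    [0, -0.008, 0.2, 0, 0, 0, 1],
  ],
)

```text
time_s: 3.12
position: [0.4984, 0.0565, 0.1266]
tcp_rot: [[-0.968, 0.252, 0.004], [0.252, 0.968, -0.0], [-0.004, 0.001, -1.0]]
force: [-0.2, -0.5, 0.1]
opening: 0.003
grasp_force: 0.0
```

Request:
step_arm(
  steps=[
    [0, 0, 0, 0, 0, 0, 1],
    [0, 0, 0, 0, 0, 0, 1],
    [0, 0, 0, 0, 0, 0, 1],
    [0, 0, 0, 0, 0, 0, 1],
  ],
)

```text
time_s: 3.45
position: [0.4972, 0.0566, 0.1253]
tcp_rot: [[-0.968, 0.252, 0.001], [0.252, 0.968, -0.0], [-0.001, 0.0, -1.0]]
force: [0.0, -0.3, -0.0]
opening: 0.003
grasp_force: 0.0
```

Request:
step_arm(
  steps=[
    [-0.004, 0, 0.015, 0, 0, 0, 1],
    [-0.004, 0, 0.028, 0, 0, 0, 1],
    [-0.004, 0, 0.036, 0, 0, 0, 1],
    [-0.004, 0, 0.042, 0, 0, 0, 1],
    [-0.004, 0, 0.042, 0, 0, 0, 1],
    [-0.004, 0, 0.042, 0, 0, 0, 1],
    [-0.004, 0, 0.042, 0, 0, 0, 1],
  ],
)

```text
time_s: 4.03
position: [0.4981, 0.0563, 0.1121]
tcp_rot: [[-0.968, 0.252, -0.0], [0.252, 0.968, -0.0], [0.0, -0.0, -1.0]]
force: [0.3, 0.5, -0.6]
opening: 0.0
grasp_force: 0.0
```

Request:
step_arm(
  steps=[
    [0, 0, 0.004, 0, 0, 0, 1],
    [0, 0, 0.007, 0, 0, 0, 1],
    [0, 0, 0.007, 0, 0, 0, 1],
    [0, 0, 0.007, 0, 0, 0, 1],
    [0, 0, 0.007, 0, 0, 0, 1],
  ],
)

```text
time_s: 4.45
position: [0.4981, 0.0563, 0.1101]
tcp_rot: [[-0.968, 0.252, 0.0], [0.252, 0.968, -0.0], [-0.0, 0.0, -1.0]]
force: [-0.6, -0.7, 0.2]
opening: 0.001
grasp_force: 0.0
```

No contact where a raised key would already push back with about 4 N. Next key 2.

Request:
step_arm(
  steps=[
    [0, 0, -0.05, 0, 0, 0, 1],
    [-0.047, -0.192, -0.05, 0, 0, 0, 1],
    [-0.047, -0.192, -0.05, 0, 0, 0, 1],
    [-0.047, -0.192, -0.05, 0, 0, 0, 1],
    [-0.047, -0.192, -0.05, 0, 0, 0, 1],
    [-0.047, -0.192, -0.03, 0, 0, 0, 1],
    [-0.047, -0.192, -0.02, 0, 0, 0, 1],
    [-0.047, -0.192, -0.015, 0, 0, 0, 1],
  ],
)

```text
time_s: 5.12
position: [0.4964, -0.002, 0.1137]
tcp_rot: [[-0.968, 0.251, -0.002], [0.251, 0.968, 0.001], [0.002, 0.0, -1.0]]
force: [0.2, -0.1, 0.1]
opening: 0.01
grasp_force: 0.0
```

Request:
step_arm(
  steps=[
    [0, 0, 0.004, 0, 0, 0, 1],
    [0, 0, 0.008, 0, 0, 0, 1],
    [0, 0, 0.008, 0, 0, 0, 1],
    [0, 0, 0.008, 0, 0, 0, 1],
    [0, 0, 0.008, 0, 0, 0, 1],
  ],
)

```text
time_s: 5.53
position: [0.4973, -0.0029, 0.1122]
tcp_rot: [[-0.968, 0.252, 0.0], [0.252, 0.968, -0.0], [-0.0, 0.0, -1.0]]
force: [0.4, 0.2, -0.1]
opening: 0.001
grasp_force: 0.0
```

Request:
step_arm(
  steps=[
    [0, 0, 0.003, 0, 0, 0, 1],
    [0, 0, 0.005, 0, 0, 0, 1],
    [0, 0, 0.005, 0, 0, 0, 1],
    [0, 0, 0.005, 0, 0, 0, 1],
    [0, 0, 0.005, 0, 0, 0, 1],
  ],
)

```text
time_s: 5.95
position: [0.4972, -0.0031, 0.1107]
tcp_rot: [[-0.968, 0.252, 0.0], [0.252, 0.968, -0.0], [-0.0, -0.0, -1.0]]
force: [-0.8, 0.4, -0.1]
opening: 0.007
grasp_force: 0.0
```

```bash
python3 - <<'E'
from rig import *
import cv2
s=read_state();print(s["position"],s["force"],s["opening"])
c=capture("scene");cv2.imwrite("pics/scene2.png",cv2.resize(c["image"][120:270,190:390],None,fx=4,fy=4,interpolation=2)[...,::-1])
E
```

```text
[ 0.49722788 -0.00308199  0.11068958] [-0.76913707  0.44954337 -0.07633568] 0.006794915425380716
```

View pics/scene2.png

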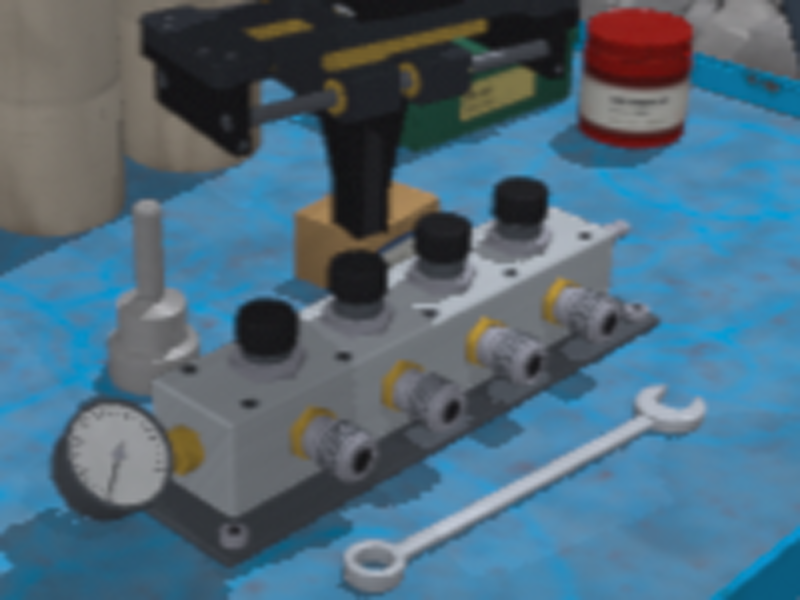

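The fingertip still shows as clear of key 2: in the crop the tip's lower edge is at about (362,238) and the key's top centre at (357,263). I'll project the tip to see the true gap.

```bash
python3 - <<'E'
from h import *
S=np.load("pics/scene0.npy",allow_pickle=True).item()
def proj(c,p):
    f=192/np.tan(np.radians(c["vertical_fov"]/2));q=np.linalg.inv(c["world_from_camera"])@np.r_[p,1]
    return np.round([(f*q[0]/q[2]+c["cx"]-190)*4,(f*q[1]/q[2]+c["cy"]-120)*4],0)
for z in(.0857,.09,.095,.1):print(z,proj(S,[.4972,-.0031,z]))
for p in[(.4972,-.0031,.058),(.53,-.0031,.1),(.4972,.02,.1)]:print(p,proj(S,p))
E
python3 - <<'E'
from rig import *
import cv2
c=capture("top");cv2.imwrite("pics/top2.png",cv2.resize(c["image"][130:270,170:370],None,fx=4,fy=4,interpolation=2)[...,::-1])
E
```

```text
0.0857 [355. 263.]
0.09 [355. 255.]
0.095 [355. 246.]
0.1 [355. 236.]
(0.4972, -0.0031, 0.058) [354. 314.]
(0.53, -0.0031, 0.1) [306. 215.]
(0.4972, 0.02, 0.1) [322. 252.]
```

View pics/top2.png

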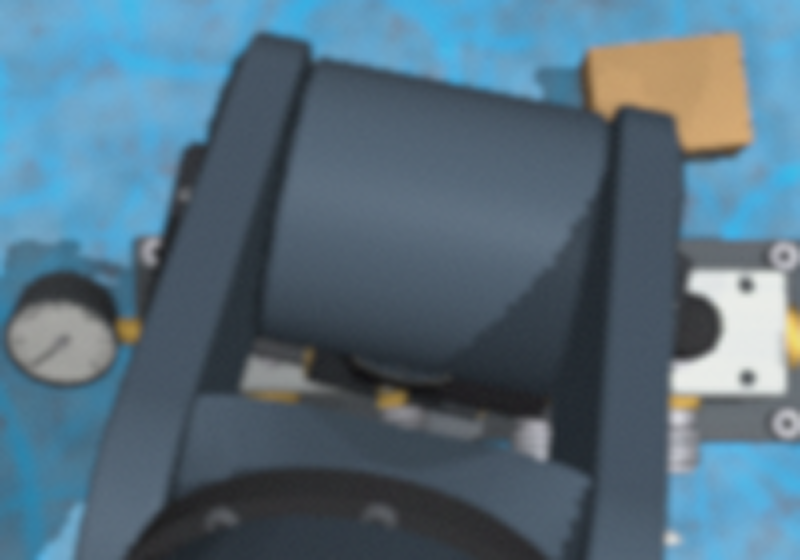

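Key tops sit about 2 px below their predicted place, and the tip looks more than 10 mm above its nominal height or set back. The wrist camera can check that.

```bash
python3 - <<'E'
from rig import *
from h import *
s=read_state();c=capture("wrist");print(np.round(c["T_tool_cam"],4),s["position"])
f=192/np.tan(np.radians(c["vertical_fov"]/2));print(f)
M=np.linalg.inv(c["T_tool_cam"]);R=s["tcp_rot"]
def pr(p):
    q=M@np.r_[p,1];return np.round([f*q[0]/q[2]+c["cx"],f*q[1]/q[2]+c["cy"]],0)
for p in[(0,0,.025),(0,0,.012),(.0095,0,.025),(-.0095,0,.025),(0,0,0)]:print("tool",p,pr(p))
for w in[(.4989,.0564,.0855),(.4972,-.003,.09),(.4952,-.0625,.09),(.4933,-.121,.09)]:print("key",pr(R.T@(np.array(w)-s["position"])))
cv2.imwrite("pics/wrist2.png",c["image"][...,::-1])
E
```

```text
[[-5.000e-04 -9.637e-01 -2.671e-01  7.250e-02]
 [ 1.000e+00 -6.000e-04  4.000e-04 -7.000e-04]
 [-5.000e-04 -2.671e-01  9.637e-01 -1.590e-01]
 [ 0.000e+00  0.000e+00  0.000e+00  1.000e+00]] [ 0.49723051 -0.00305041  0.11070761]
342.9415226796014
tool (0, 0, 0.025) [253. 225.]
tool (0, 0, 0.012) [253. 234.]
tool (0.0095, 0, 0.025) [253. 210.]
tool (-0.0095, 0, 0.025) [253. 241.]
tool (0, 0, 0) [253. 244.]
key [356. 203.]
key [253. 228.]
key [152. 249.]
key [ 55. 270.]
```

View pics/wrist2.png

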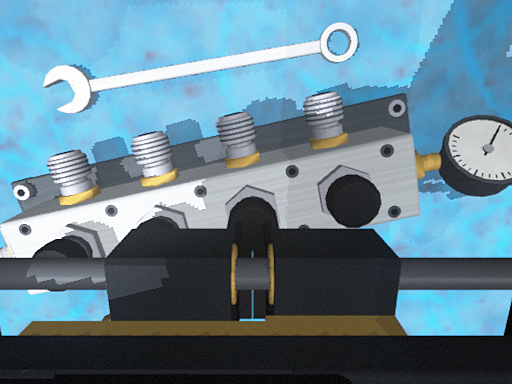

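The wrist view shows key 1 at (354,202) against a predicted (356,203), so the horizontal position is right. The shut fingertips simply look shorter than stated. I'll probe key 2 in 3 mm steps, watching the force: a raised key gives at least 2 N at first touch, and 6 mm is the limit.

Request:
step_arm(
  steps=[
    [0, 0, 0.005, 0, 0, 0, 1],
    [0, 0, 0.01, 0, 0, 0, 1],
    [0, 0, 0.01, 0, 0, 0, 1],
    [0, 0, 0.01, 0, 0, 0, 1],
  ],
)

```text
time_s: 6.43
position: [0.4971, -0.003, 0.1075]
tcp_rot: [[-0.968, 0.252, -0.0], [0.252, 0.968, 0.0], [0.0, -0.0, -1.0]]
force: [0.4, 0.1, -0.1]
opening: 0.005
grasp_force: 0.0
```

Request:
step_arm(
  steps=[
    [0, 0, 0.005, 0, 0, 0, 1],
    [0, 0, 0.01, 0, 0, 0, 1],
    [0, 0, 0.01, 0, 0, 0, 1],
    [0, 0, 0.01, 0, 0, 0, 1],
  ],
)

```text
time_s: 6.77
position: [0.4971, -0.003, 0.1045]
tcp_rot: [[-0.968, 0.252, -0.0], [0.252, 0.968, 0.0], [0.0, -0.0, -1.0]]
force: [0.1, -0.1, 0.0]
opening: 0.004
grasp_force: 0.0
```

Request:
step_arm(
  steps=[
    [0, 0, 0.005, 0, 0, 0, 1],
    [0, 0, 0.01, 0, 0, 0, 1],
    [0, 0, 0.01, 0, 0, 0, 1],
    [0, 0, 0.01, 0, 0, 0, 1],
  ],
)

```text
time_s: 7.1
position: [0.4971, -0.003, 0.1016]
tcp_rot: [[-0.968, 0.252, -0.0], [0.252, 0.968, 0.0], [0.0, -0.0, -1.0]]
force: [0.5, -0.4, 1.0]
opening: 0.003
grasp_force: 0.0
```

Request:
step_arm(
  steps=[
    [0, 0, 0.003, 0, 0, 0, 1],
    [0, 0, 0.005, 0, 0, 0, 1],
    [0, 0, 0.005, 0, 0, 0, 1],
    [0, 0, 0.005, 0, 0, 0, 1],
  ],
)

```text
time_s: 7.43
position: [0.4972, -0.003, 0.1001]
tcp_rot: [[-0.968, 0.252, -0.0], [0.252, 0.968, 0.0], [0.0, -0.0, -1.0]]
force: [-0.6, -0.6, -0.4]
opening: 0.005
grasp_force: 0.0
```

```bash
python3 - <<'E'
from rig import *
import cv2
s=read_state();print(s["position"],s["force"])
c=capture("scene");cv2.imwrite("pics/scene3.png",cv2.resize(c["image"][140:240,220:360],None,fx=5,fy=5,interpolation=2)[...,::-1])
E
```

```text
[ 0.49721683 -0.00301784  0.10014535] [-0.56426342 -0.57591343 -0.43219043]
```

View pics/scene3.png

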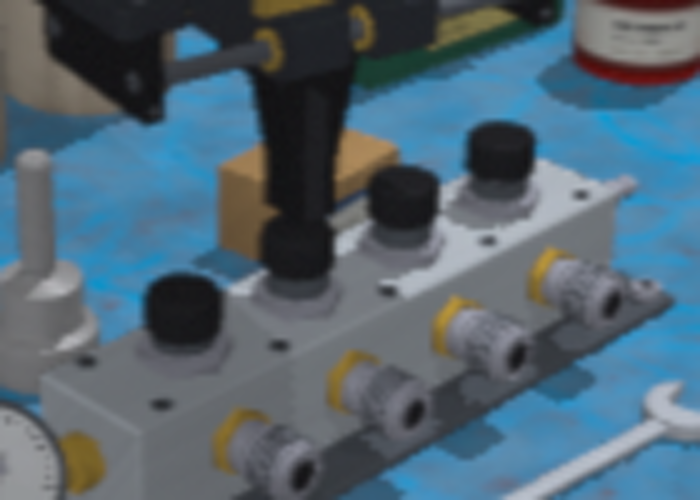

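The tip's lower corner at crop (310,218) is now close above key 2's top face at about (297,228). Key 1's cap, at (183,310), hides its stem, so it sits visibly lower than the rest. I carry on in 2 mm steps.

Request:
step_arm(
  steps=[
    [0, 0, 0.004, 0, 0, 0, 1],
    [0, 0, 0.007, 0, 0, 0, 1],
    [0, 0, 0.007, 0, 0, 0, 1],
    [0, 0, 0.007, 0, 0, 0, 1],
  ],
)

```text
time_s: 7.82
position: [0.4971, -0.003, 0.098]
tcp_rot: [[-0.968, 0.252, -0.0], [0.252, 0.968, 0.0], [0.0, -0.0, -1.0]]
force: [-0.5, -0.5, 0.6]
opening: 0.004
grasp_force: 0.0
```

Request:
step_arm(
  steps=[
    [0, 0, 0.004, 0, 0, 0, 1],
    [0, 0, 0.007, 0, 0, 0, 1],
    [0, 0, 0.007, 0, 0, 0, 1],
    [0, 0, 0.007, 0, 0, 0, 1],
  ],
)

```text
time_s: 8.15
position: [0.4972, -0.003, 0.0959]
tcp_rot: [[-0.968, 0.252, -0.0], [0.252, 0.968, 0.0], [0.0, -0.0, -1.0]]
force: [-0.1, -1.0, -0.1]
opening: 0.004
grasp_force: 0.0
```

Request:
step_arm(
  steps=[
    [0, 0, 0.004, 0, 0, 0, 1],
    [0, 0, 0.007, 0, 0, 0, 1],
    [0, 0, 0.007, 0, 0, 0, 1],
    [0, 0, 0.007, 0, 0, 0, 1],
  ],
)

```text
time_s: 8.48
position: [0.4972, -0.003, 0.0938]
tcp_rot: [[-0.968, 0.252, -0.0], [0.252, 0.968, 0.0], [0.0, -0.0, -1.0]]
force: [0.8, -0.0, 0.3]
opening: 0.007
grasp_force: 0.0
```

```bash
cat >> h.py <<'E'
def bottoms(img):
    g=cv2.cvtColor(img,cv2.COLOR_RGB2GRAY).astype(float);o=[]
    for u,v in[(256,202),(279,189),(300,179),(320,171)]:
        col=g[v-14:v+16,u-2:u+3].mean(1);o.append(col.astype(int).tolist())
    return o
E
python3 - <<'E'
from rig import *
from h import *
S=np.load("pics/scene0.npy",allow_pickle=True).item();c=capture("scene");s=read_state();print(s["position"],s["force"])
np.save("pics/scene4.npy",c,allow_pickle=True)
for a,b in zip(bottoms(S["image"]),bottoms(c["image"])):print(a);print(b);print()
E
```

```text
[ 0.49720599 -0.00301903  0.09384368] [ 0.05882727  0.04913782 -0.31109329]
[108, 109, 108, 106, 103, 105, 77, 38, 27, 28, 28, 28, 28, 29, 24, 22, 21, 21, 21, 20, 25, 44, 53, 75, 85, 88, 87, 93, 117, 144]
[117, 118, 117, 114, 111, 114, 81, 36, 23, 23, 23, 23, 23, 26, 26, 25, 24, 24, 24, 24, 29, 51, 60, 86, 98, 101, 100, 103, 109, 110]

[124, 125, 124, 115, 95, 87, 83, 56, 33, 29, 28, 29, 29, 31, 26, 23, 22, 22, 22, 22, 26, 43, 52, 52, 58, 85, 92, 93, 94, 106]
[23, 22, 22, 22, 22, 22, 22, 22, 23, 22, 22, 23, 23, 27, 28, 26, 26, 25, 25, 25, 29, 50, 60, 60, 66, 97, 105, 106, 107, 118]

[109, 110, 110, 112, 112, 101, 98, 90, 45, 29, 29, 29, 29, 30, 25, 22, 23, 21, 22, 21, 27, 46, 53, 53, 64, 89, 92, 93, 97, 115]
[125, 126, 126, 129, 128, 116, 113, 103, 51, 34, 33, 31, 30, 28, 28, 26, 25, 25, 25, 25, 32, 53, 61, 60, 73, 103, 105, 107, 112, 132]

[113, 114, 114, 113, 113, 114, 109, 62, 33, 29, 29, 29, 30, 25, 22, 22, 22, 22, 24, 39, 48, 51, 56, 79, 92, 93, 94, 110, 139, 158]
[130, 130, 130, 130, 130, 130, 125, 71, 37, 33, 33, 33, 35, 29, 26, 25, 25, 24, 28, 46, 55, 58, 64, 91, 106, 107, 107, 126, 159, 180]
```

Key 2's profile hasn't moved, so there is no contact yet. Key 1's stem band is 2 px against 4 px on the others, so it is the low one. I go on.

Request:
step_arm(
  steps=[
    [0, 0, 0.004, 0, 0, 0, 1],
    [0, 0, 0.007, 0, 0, 0, 1],
    [0, 0, 0.007, 0, 0, 0, 1],
    [0, 0, 0.007, 0, 0, 0, 1],
  ],
)

```text
time_s: 8.87
position: [0.4974, -0.0031, 0.092]
tcp_rot: [[-0.968, 0.252, 0.0], [0.252, 0.968, -0.0], [-0.0, 0.0, -1.0]]
force: [-0.4, 0.7, 3.0]
opening: 0.008
grasp_force: 1.3
```

Contact: 3.0 N at TCP z = 0.092, so key 2 is raised and gives. The effective tip touches a raised key at TCP z ≈ 0.0935. Next, the same tap on key 3.

Request:
step_arm(
  steps=[
    [0, 0, -0.035, 0, 0, 0, 1],
    [0, 0, -0.035, 0, 0, 0, 1],
    [-0.043, -0.194, -0.035, 0, 0, 0, 1],
    [-0.043, -0.194, -0.035, 0, 0, 0, 1],
    [-0.043, -0.194, -0.035, 0, 0, 0, 1],
    [-0.043, -0.194, -0.035, 0, 0, 0, 1],
    [-0.043, -0.194, -0.035, 0, 0, 0, 1],
  ],
)

```text
time_s: 9.45
position: [0.4945, -0.0621, 0.1019]
tcp_rot: [[-0.968, 0.253, -0.001], [0.253, 0.968, 0.001], [0.001, 0.0, -1.0]]
force: [0.3, -0.9, -0.2]
opening: 0.006
grasp_force: 0.0
```

Request:
step_arm(
  steps=[
    [0, 0, 0.015, 0, 0, 0, 1],
    [0, 0, 0.025, 0, 0, 0, 1],
    [0, 0, 0.03, 0, 0, 0, 1],
    [0, 0, 0.035, 0, 0, 0, 1],
    [0, 0, 0.035, 0, 0, 0, 1],
    [0, 0, 0.035, 0, 0, 0, 1],
  ],
)

```text
time_s: 9.95
position: [0.4947, -0.0619, 0.0917]
tcp_rot: [[-0.968, 0.252, -0.001], [0.252, 0.968, 0.001], [0.001, 0.0, -1.0]]
force: [-1.6, 1.3, 2.7]
opening: 0.006
grasp_force: 1.4
```

Key 3 gives 2.7 N, so it is raised. Key 4 next.

Request:
step_arm(
  steps=[
    [0, 0, -0.035, 0, 0, 0, 1],
    [0, 0, -0.035, 0, 0, 0, 1],
    [-0.044, -0.192, -0.035, 0, 0, 0, 1],
    [-0.044, -0.192, -0.035, 0, 0, 0, 1],
    [-0.044, -0.192, -0.035, 0, 0, 0, 1],
    [-0.044, -0.192, -0.035, 0, 0, 0, 1],
    [-0.044, -0.192, -0.035, 0, 0, 0, 1],
  ],
)

```text
time_s: 10.53
position: [0.4927, -0.1211, 0.102]
tcp_rot: [[-0.968, 0.252, -0.001], [0.252, 0.968, 0.001], [0.001, 0.0, -1.0]]
force: [0.4, 0.8, -0.2]
opening: 0.005
grasp_force: 0.0
```

Request:
step_arm(
  steps=[
    [0, 0, 0.015, 0, 0, 0, 1],
    [0, 0, 0.025, 0, 0, 0, 1],
    [0, 0, 0.03, 0, 0, 0, 1],
    [0, 0, 0.035, 0, 0, 0, 1],
    [0, 0, 0.035, 0, 0, 0, 1],
    [0, 0, 0.035, 0, 0, 0, 1],
  ],
)

```text
time_s: 11.03
position: [0.4929, -0.1209, 0.0917]
tcp_rot: [[-0.968, 0.252, -0.001], [0.252, 0.968, 0.001], [0.001, 0.001, -1.0]]
force: [-1.4, 1.2, 2.7]
opening: 0.005
grasp_force: 1.4
```

Key 4 is raised too. Back over keys 3 and 2 at a safe height to key 1.

Request:
step_arm(
  steps=[
    [0, 0, -0.07, 0, 0, 0, 1],
    [0, 0, -0.07, 0, 0, 0, 1],
    [0.131, 0.577, -0.07, 0, 0, 0, 1],
    [0.131, 0.577, -0.07, 0, 0, 0, 1],
    [0.131, 0.577, -0.07, 0, 0, 0, 1],
    [0.131, 0.577, -0.07, 0, 0, 0, 1],
    [0.131, 0.577, -0.07, 0, 0, 0, 1],
    [0.131, 0.577, -0.07, 0, 0, 0, 1],
  ],
)

```text
time_s: 11.7
position: [0.4986, 0.0585, 0.1126]
tcp_rot: [[-0.969, 0.247, 0.0], [0.247, 0.969, 0.0], [-0.0, 0.0, -1.0]]
force: [0.5, -0.8, 0.3]
opening: 0.008
grasp_force: 0.0
```

Request:
step_arm(
  steps=[
    [0, 0, 0.02, 0, 0, 0, 1],
    [0, 0, 0.04, 0, 0, 0, 1],
    [0, 0, 0.055, 0, 0, 0, 1],
    [0, 0, 0.065, 0, 0, 0, 1],
    [0, 0, 0.07, 0, 0, 0, 1],
    [0, 0, 0.07, 0, 0, 0, 1],
    [0, 0, 0.07, 0, 0, 0, 1],
    [0, 0, 0.07, 0, 0, 0, 1],
  ],
)

```text
time_s: 12.37
position: [0.4991, 0.0554, 0.0919]
tcp_rot: [[-0.968, 0.253, 0.0], [0.253, 0.968, -0.0], [-0.0, 0.0, -1.0]]
force: [-0.4, -0.6, 0.6]
opening: 0.009
grasp_force: 0.0
```

No contact at the height where the others push back, so key 1 is the latched one. A light tap, then the press.

Request:
step_arm(
  steps=[
    [0, 0, 0.005, 0, 0, 0, 1],
    [0, 0, 0.011, 0, 0, 0, 1],
    [0, 0, 0.011, 0, 0, 0, 1],
    [0, 0, 0.011, 0, 0, 0, 1],
  ],
)

```text
time_s: 12.7
position: [0.4992, 0.0557, 0.0889]
tcp_rot: [[-0.968, 0.252, 0.001], [0.252, 0.968, -0.0], [-0.001, -0.0, -1.0]]
force: [-0.2, -0.4, 4.0]
opening: 0.008
grasp_force: 1.9
```

Request:
step_arm(
  steps=[
    [0, 0, 0.004, 0, 0, 0, 1],
    [0, 0, 0.008, 0, 0, 0, 1],
    [0, 0, 0.012, 0, 0, 0, 1],
    [0, 0, 0.015, 0, 0, 0, 1],
    [0, 0, 0.018, 0, 0, 0, 1],
    [0, 0, 0.018, 0, 0, 0, 1],
    [0, 0, 0.018, 0, 0, 0, 1],
  ],
)

```text
time_s: 13.28
position: [0.4992, 0.0557, 0.0843]
tcp_rot: [[-0.968, 0.252, 0.001], [0.252, 0.968, -0.0], [-0.001, 0.0, -1.0]]
force: [-2.6, -1.6, 12.3]
opening: 0.006
grasp_force: 6.2
```

On the hard stop with 12 N; press a little more, to over 14 N.

Request:
step_arm(
  steps=[
    [0, 0, 0.001, 0, 0, 0, 1],
    [0, 0, 0.002, 0, 0, 0, 1],
    [0, 0, 0.002, 0, 0, 0, 1],
  ],
)

```text
time_s: 13.53
position: [0.4993, 0.0557, 0.0842]
tcp_rot: [[-0.968, 0.252, 0.002], [0.252, 0.968, -0.0], [-0.002, 0.0, -1.0]]
force: [-2.7, -0.5, 17.6]
opening: 0.006
grasp_force: 8.6
```

Request:
step_arm(
  steps=[
    [0, 0, -0.01, 0, 0, 0, 1],
    [0, 0, -0.02, 0, 0, 0, 1],
    [0, 0, -0.03, 0, 0, 0, 1],
    [0, 0, -0.05, 0, 0, 0, 1],
    [0, 0, -0.1, 0, 0, 0, 1],
    [0, 0, -0.2, 0, 0, 0, 1],
    [0, 0, -0.2, 0, 0, 0, 1],
    [0, 0, -0.2, 0, 0, 0, 1],
  ],
)

```text
time_s: 14.2
position: [0.4997, 0.0558, 0.1436]
tcp_rot: [[-0.968, 0.252, 0.003], [0.252, 0.968, -0.0], [-0.003, 0.001, -1.0]]
force: [-0.0, -0.3, 0.3]
opening: 0.005
grasp_force: 0.0
```

```bash
python3 - <<'E'
from rig import *
from h import *
c=capture("scene");s=read_state();print(s["position"],s["force"])
for b in bottoms(c["image"]):print(b)
cv2.imwrite("pics/scene5.png",cv2.resize(c["image"][120:270,190:390],None,fx=4,fy=4,interpolation=2)[...,::-1])
E
```

```text
[0.49875757 0.05587832 0.14265068] [-0.30990901  0.51176822  1.06046089]
[118, 121, 120, 115, 88, 39, 22, 23, 22, 23, 23, 25, 25, 24, 23, 23, 23, 23, 27, 45, 55, 55, 59, 84, 95, 98, 97, 100, 106, 107]
[138, 139, 138, 128, 106, 97, 93, 62, 37, 32, 32, 32, 32, 34, 29, 25, 24, 25, 24, 24, 28, 49, 58, 59, 64, 94, 102, 104, 104, 119]
[121, 122, 123, 126, 124, 113, 109, 100, 50, 33, 32, 32, 33, 35, 29, 25, 24, 24, 24, 24, 30, 52, 60, 59, 71, 99, 103, 104, 108, 129]
[126, 126, 127, 127, 127, 127, 121, 69, 37, 32, 32, 32, 34, 28, 25, 25, 24, 24, 27, 44, 54, 57, 62, 88, 103, 104, 104, 122, 155, 176]
```

View pics/scene5.png

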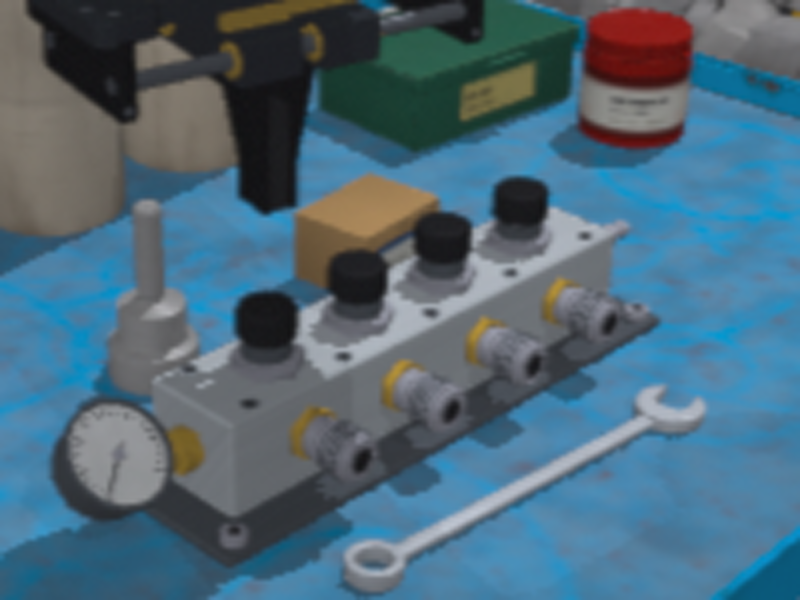

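All four keys now show the same 4 px stem band. Key 1 at (266,320) has risen about 2 px, the other three are unchanged, the loose things haven't moved, and the arm is clear.

```bash
python3 -c "
from rig import *
print(hand_in())"
```

```text
the job is handed in; nothing more can be done
None
```

The latched key was the one at the gauge end; I pressed it to its hard stop (17.6 N), it sprang up, and all four keys now stand raised with nothing else moved; handed in at about 14 s.

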